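# Find the stamped specimen box and push it to the dispatch strip

### The arm

A 7-joint arm with a two-finger parallel gripper is mounted at the origin on the work surface. World frame = base frame: x ahead of the robot, y to its left, z up, the work surface at z = 0. Lengths are in m, angles in rad, forces in N, time in s.
With the tool pointing down it reaches from about 0.425 to 0.925 m from the base axis. Payload 6.8 kg.
Tool frame: the origin (TCP) lies between the finger pads; the fingertips stand finger_overhang ahead of it and the grasp point (between the pads) lies 6 mm ahead of it (finger_overhang is the distance from the TCP to the fingertips, in m); z points along the fingers, y is the line along which they close (so a half turn about z gives the same grasp; the last joint's range is limited). The gripper opens to 85 mm and grips with 20 to 120 N. Pads are 22 mm wide; open, the fingers measure 114 mm over their backs; the gripper's body (76 mm by 85 mm) begins 54 mm behind the grasp point. The pads swing forward as they close: fully open they stand 13 mm farther back than shut.
Start: joints at [1.182, 0.477, 0.022, 1.555, -0.011, 1.109, -0.083], TCP at [0.187, -0.649, 0.256] pointing down, gripper open.
Joint ranges: [-2.96, 2.96], [-0.34, 2.1], [-1.41, 1.46], [0.24, 2.44], [-1.37, 4.51], [0.17, 1.92], [-2.96, 2.96]. Speed limits (rad/s): [2.39, 2.39, 3.14, 3.14, 3.14, 3.14, 3.14].

### API

Orientations are given as a unit quaternion [w, x, y, z].
In Python, from station import * gives the robot as it stands.
- The arm moves only by the tool drive_tool, never from a script. Its argument "increments" is a list of rows, each an object of numbers: "claw": the finger opening in m, from 0 to 0.0854; "dx", "dy", "dz": the shift along the tool's x, y, z in m; "wx", "wy", "wz": the turn, a rotation vector about the tool's x, y, z in degrees. A call has 1 to 20 rows; each row shifts and turns the commanded pose from where the row before left it, along the tool's axes as they then stand; what a row does not reach is not made up. A row lasts 1/8 s, in which the tool goes at most 62.5 mm and 10.7 degrees, less where a joint would pass 70% of its speed; a pose out of reach is approached as far as the arm can. A call with a gripper value outside its range is refused whole. The fingers move at their own pace and stop on an object; "newtons" is the grip in N (left out, the last holds). Time passes only in rows, so rows that do not move let the fingers close. It gives the time, the measured TCP pose, the force, the opening and the grip force at its end, in the units of the state.
- get_obs(): the state, without advancing time (a new reading comes with each control period).
- read_camera(name): name is "scene" or "top"; returns (picture, depth): 420x560x3 uint8, red, green, blue; 420x560 float32, m along the optical axis (not along the pixel's ray), 0 where there is no reading.
- calibration(name): a dict with "intrinsics" (3x3 intrinsics, pixels), "R" (3x3) and "t" (3): a world point X has camera coordinates R X + t. Camera axes: x right, y down, z forward; pixel columns grow to the right and rows downward; lengths in m; the calibration is good to about 2 mm. A picture is of the moment at which its call begins. calibration takes no time and is no camera call.
- hand_in(): hands the job in; it is judged then, once.
The state is a dict: "t": time; "q": joint angles; "joint_vel": joint speeds; "joint_torque": joint torques, N m; "eef_pos": TCP position; "tool_rot": TCP orientation; "contact_force": force on the tool from outside, world axes, zero at the start; "torque": the same for the moment, N m; "gripper_width": opening from 0.0 (shut) to 1.0 (fully open); "grasp_force": force on a finger pad.
Only numpy, scipy, OpenCV 4.12 (cv2) and the standard library are available. Lean on these libraries where they do the work, as an engineer would, in place of code of your own. Each camera call takes 0.05 s, during which the arm holds its last target. There are 200 camera calls.

### The job

With the fingertips only, grasping and lifting nothing, tip each of the two specimen boxes over towards the robot so that it lies on its side with its underside facing away from the robot. Then push the one with the red paw print stamped underneath sideways, still lying, until it lies centred over the green dispatch strip between them; leave the other lying where it fell and disturb nothing else.

Things in the scene. Friction and masses are not known exactly. Their poses are not given: they have to be found in the camera images.
- box_a: closed white box with a blue lid, 95 (x) x 130 (y) x 125 mm high, 0.25 to 0.45 kg, grippy underside, too wide to grasp. Origin: centre of its underside; z towards its lid; x away from the robot while it stands (far face x = +47.5 mm). Pushed near the top it tips about its near lower edge and beyond about 37 degrees falls over by itself. One box starts left (+y), one right; which varies
- box_b: closed white box with a blue lid, 95 (x) x 130 (y) x 125 mm high, 0.25 to 0.45 kg, grippy underside, too wide to grasp. Origin: centre of its underside; z towards its lid; x away from the robot while it stands (far face x = +47.5 mm). Pushed near the top it tips about its near lower edge and beyond about 37 degrees falls over by itself. One box starts left (+y), one right; which varies
- far_edge_a (a point): middle of the far lower edge of box_a (47.5 mm along its x axis from its origin); it is on top, 95 mm up, when the box lies tipped over towards the robot
- far_edge_b (a point): middle of the far lower edge of box_b (47.5 mm along its x axis from its origin); it is on top, 95 mm up, when the box lies tipped over towards the robot
- mid_a (a point): the middle (centre of volume) of box_a, 62.5 mm from its underside; 47.5 mm above the counter when the box lies on its side. The box then reaches 65 mm either side of it along the box's y axis, which stays level
- mid_b (a point): the middle (centre of volume) of box_b, 62.5 mm from its underside; 47.5 mm above the counter when the box lies on its side. The box then reaches 65 mm either side of it along the box's y axis, which stays level
- stamp (a point): centre of the red paw print (about 90 mm wide, 70 mm long) stamped on the underside of one of the two boxes only, at the centre of that underside; the other's underside is plain white. It cannot be seen until the box is tipped over
- strip: green dispatch strip stuck flat on the counter between the boxes, with a thin white centre line: 300 mm long along its x axis, which points away from the robot, 60 mm wide along y, 1 mm high, no obstacle. Origin at its centre
- jar_1: amber specimen jar with black lid, 54 mm diameter, 72 mm high, beyond the strip. Bystander, loose, must not be moved. Origin at the centre of its underside
- jar_2: amber specimen jar with black lid, 50 mm diameter, 66 mm high, beyond the strip. Bystander, loose, must not be moved. Origin at the centre of its underside
- dropper: white bottle with yellow cap, 50 mm diameter, 150 mm high, out to the left. Bystander, loose, must not be moved. Origin at the centre of its underside
- beaker: glass beaker, 72 mm diameter, 85 mm high, out to the right. Bystander, loose, must not be moved. Origin at the centre of its underside
- tape_roll: roll of blue tape lying flat, 72 mm diameter, 22 mm high, out to the left. Bystander, loose, must not be moved. Origin at the centre of its underside
- tube_rack: blue rack of capped tubes, 70 x 150 x 104 mm high, out to the right. Bystander, loose, must not be moved. Origin at the centre of its underside
Not all that is in view belongs to the job. What is shaped like the box_b but orange or pink is not meant.

How it is judged:
On the way, in this order (a step that is already met when the one before it is completed fails the run):
1. both boxes lie on their sides, tipped over towards the robot, the stamped one not yet over the strip (angle between each of box_a, box_b's own z axis and vertical above 1.4 rad and height (world z) of each of far_edge_a, far_edge_b above 0.08 m and not (y of mid_b in the frame of strip between -0.02 and 0.02 m and x of mid_b in the frame of strip between -0.15 and 0.15 m)), for 0.2 s.
2. the stamped box, lying, has its middle over the strip (angle between box_b's own z axis and vertical above 1.4 rad and height (world z) of far_edge_b above 0.08 m and y of mid_b in the frame of strip between -0.02 and 0.02 m and x of mid_b in the frame of strip between -0.15 and 0.15 m), for 0.1 s.
At the end, for the whole second after the job is handed in: The stamped box lies at rest on its side with its middle over the green strip (within 20 mm of its centre line and within its length), the other box lies on its side where it fell (its underside's centre within 140 mm of where it was standing), and no bystander has moved by 25 mm (all of step 2 and angle between box_a's own z axis and vertical above 1.4 rad and height (world z) of far_edge_a above 0.08 m and height (world z) of box_b below 0.055 m and linear speed of box_b below 0.01 m/s and distance of box_a from where it was at the start of the episode below 0.14 m and distance of each of jar_1, jar_2, dropper, beaker, tape_roll, tube_rack from where it was at the start of the episode below 0.025 m); the robot touches nothing.
It fails at once if a box is lifted off the counter (height (world z) of any of box_a, box_b above 0.068 m or (angle between box_a's own z axis and vertical below 0.2 rad and height (world z) of box_a above 0.025 m) or (angle between box_b's own z axis and vertical below 0.2 rad and height (world z) of box_b above 0.025 m)).
It fails at once if a bystander is moved by more than 25 mm or lifted (distance of any of jar_1, jar_2, dropper, beaker, tape_roll, tube_rack from where it was at the start of the episode above 0.025 m).
It also fails if it takes over 72 s, if anything falls off the work surface, if the arm or the gripper's body presses on something with over 40 N, if the wrist force passes 120 N, or if a joint passes its speed limit or range.

## Working session

There is one attempt and no reset: what is moved stays moved. The work goes in short steps, Python scripts to look and compute and a tool call to move; the robot and the scene stay as the last step left them, time stands still between calls to the robot, and variables do not carry over. Pictures are saved under pics/ and viewed, at most 10 in all, crops included, and the job is handed in when it is done.

Besides the shell and the picture viewer there is one more tool, called after "Call:" as a command line: name --argument value ..., lists and objects as JSON in quotes. drive_tool: Moves the arm, as the interface text tells. Its arguments: {"type":"object","properties":{"increments":{"type":"array","items":{"type":"object","properties":{"claw":{"type":"number"},"dx":{"type":"number"},"dy":{"type":"number"},"dz":{"type":"number"},"wx":{"type":"number"},"wy":{"type":"number"},"wz":{"type":"number"}}}},"newtons":{"type":"number"}},"required":["increments"]}

```bash
mkdir -p pics; ls
python3 - <<'E'
from station import *
import cv2
print(get_obs()); 
try: print(finger_overhang)
except Exception as e: print(e)
for n in("scene","top"):
    p,d=read_camera(n); cv2.imwrite(f"pics/{n}0.png",p[:,:,::-1]); print(n,calibration(n))
E
```

```text
pics
{'t': 0.0, 'q': array([ 1.18191842,  0.47782878,  0.02232608,  1.55646868, -0.01150136,
        1.10930955, -0.08310812]), 'joint_vel': array([-1.05329009e-03,  1.75981448e-04,  7.05967737e-05, -1.03730657e-03,
        1.90415864e-03, -2.23309172e-04, -3.12330678e-04]), 'joint_torque': array([-6.20624705e-04, -5.96461523e+01,  1.60761159e+00, -2.81202757e+01,
        1.24368514e-02,  9.24271240e-03,  3.87631516e-06]), 'eef_pos': array([ 0.18688544, -0.64802988,  0.25529891]), 'tool_rot': array([-9.22162176e-04,  9.90159469e-01,  1.39940476e-01, -1.98091713e-04]), 'contact_force': array([-0.60789077,  0.30740216, -0.11316694]), 'torque': array([ 0.00452779, -0.06719227, -0.00185391]), 'grasp_force': 0.0, 'gripper_width': 1.0005381357335226}
0.025
scene {'intrinsics': array([[412.69024968,   0.        , 273.79165955],
       [  0.        , 412.69024968, 210.20259426],
       [  0.        ,   0.        ,   1.        ]]), 'R': array([[-0.09696295,  0.99527355, -0.00536188],
       [ 0.71397185,  0.06580219, -0.69707551],
       [-0.69342799, -0.07141872, -0.71697767]]), 't': array([-0.00844581, -0.3475276 ,  1.85670254])}
top {'intrinsics': array([[450.15887934,   0.        , 275.35040148],
       [  0.        , 450.15887934, 215.87102505],
       [  0.        ,   0.        ,   1.        ]]), 'R': array([[-0.08445003, -0.99641677, -0.00467066],
       [-0.97378513,  0.08352368, -0.21158054],
       [ 0.2112125 , -0.01331977, -0.97734941]]), 't': array([0.09280754, 0.55644594, 1.34463021])}
```

View pics/scene0.png

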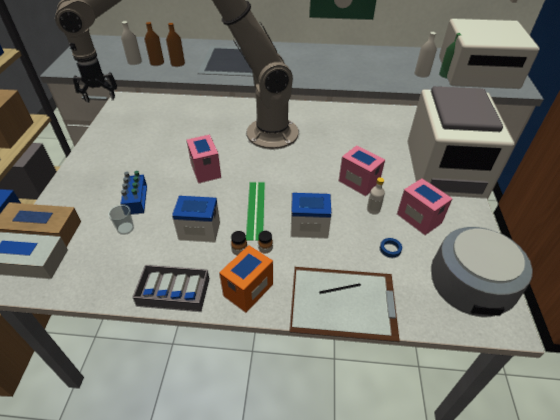

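View pics/top0.png

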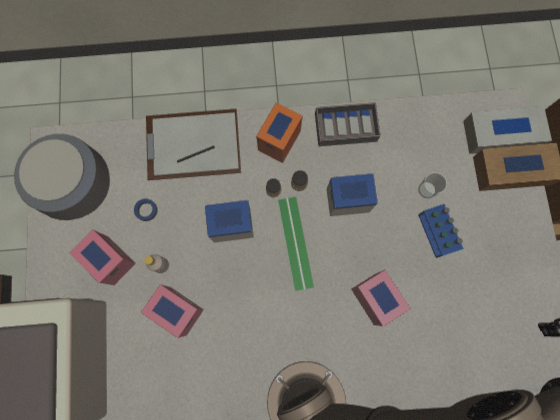

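The scene view shows two blue-lidded boxes, at (196,215) and (311,212), with the strip at (257,210) and the jars at (239,241) and (265,241). In the top view the lids are at (228,219) and (354,192), the strip at (296,243), and the jars at (273,187) and (300,180).

```bash
cat > h.py <<'E'
import numpy as np, cv2
from station import *
def ray(n,uv,z):
    c=calibration(n);K,R,t=c["intrinsics"],c["R"],c["t"]
    o=-R.T@t; uv=np.atleast_2d(uv).astype(float)
    d=(R.T@np.linalg.inv(K)@np.c_[uv,np.ones(len(uv))].T).T
    return o+d*((z-o[2])/d[:,2])[:,None]
def blobs(p,lo,hi,amin=300):
    h=cv2.cvtColor(p,cv2.COLOR_RGB2HSV); m=cv2.inRange(h,np.array(lo),np.array(hi))
    m=cv2.morphologyEx(m,cv2.MORPH_CLOSE,np.ones((5,5)))
    cs,_=cv2.findContours(m,cv2.RETR_EXTERNAL,cv2.CHAIN_APPROX_NONE)
    return [c[:,0] for c in cs if cv2.contourArea(c)>amin]
def rect(P):
    r=cv2.minAreaRect((P[:,:2]*1000).astype(np.float32)); return np.round(r[0],0),np.round(r[1],0),round(r[2],1)
E
python3 - <<'E'
from h import *
p,d=read_camera("top")
for c in blobs(p,(105,120,60),(125,255,255)): print("blue",c.mean(0).round(),rect(ray("top",c,.125)))
for c in blobs(p,(50,120,60),(75,255,255)): print("green",c.mean(0).round(),rect(ray("top",c,.001)))
for n,uv,z in(("jar1",(273,187),.07),("jar2",(300,180),.07),("pinkL",(170,310),.125),("pinkR",(383,298),.125)): print(n,ray("top",uv,z).round(3))
c=calibration("top");K,R,t=c["intrinsics"],c["R"],c["t"]
for uv in((228,219),(354,192),(280,122),(170,307)):
    z=d[uv[1],uv[0]]; print(uv,(R.T@(np.linalg.inv(K)@[uv[0],uv[1],1]*z-t)).round(3))
E
```

```text
blue [441. 231.] (array([ 464., -433.]), array([138.,  82.]), 13.3)
blue [228. 218.] (array([554., 188.]), array([ 91., 127.]), 2.4)
blue [353. 190.] (array([ 607., -195.]), array([ 91., 126.]), 0.8)
blue [511. 126.] (array([ 771., -706.]), array([113.,  45.]), 89.7)
jar1 [[0.653 0.045 0.07 ]]
jar2 [[ 0.669 -0.042  0.07 ]]
pinkL [[0.301 0.368 0.125]]
pinkR [[ 0.283 -0.24   0.125]]
(228, 219) [0.55  0.187 0.129]
(354, 192) [ 0.6   -0.194  0.13 ]
(280, 122) [0.845 0.006 0.124]
(170, 307) [0.309 0.367 0.129]
```

Call:
drive_tool --increments '[{"wz": 8,"claw": 0},{"wz": 8.1,"claw": 0},{"dx": 0.037,"dy": -0.032},{"dx": 0.037,"dy": -0.032},{"dx": 0.037,"dy": -0.032},{"dx": 0.037,"dy": -0.032},{"dx": 0.037,"dy": -0.032},{"dx": 0.037,"dy": -0.032},{"dx": 0.037,"dy": -0.032},{"dx": 0.037,"dy": -0.032},{"dx": 0.037,"dy": -0.032},{"dx": 0.037,"dy": -0.032},{"dx": 0.037,"dy": -0.032},{"dx": 0.037,"dy": -0.032},{"dx": 0.037,"dy": -0.032},{"dx": 0.037,"dy": -0.032},{"dx": 0}]'

```text
schema error: expected keys claw, dx, dy, dz, wx, wy, wz
```

Run:
```python
from h import *
p,d=read_camera("top")
print(p[225,285:305].tolist())
for c in blobs(p,(50,60,30),(85,255,255)): print("green",c.mean(0).round(),rect(ray("top",c,.001)))
```

```text
[[70, 121, 74], [71, 120, 76], [70, 120, 75], [71, 120, 76], [74, 122, 78], [78, 123, 82], [122, 146, 120], [163, 168, 155], [112, 142, 111], [70, 120, 75], [72, 121, 75], [71, 120, 74], [69, 120, 75], [71, 120, 76], [67, 117, 72], [70, 118, 73], [90, 126, 91], [141, 138, 129], [142, 141, 131], [142, 141, 133]]
green [295. 243.] (array([483., -12.]), array([298.,  60.]), 5.4)
```

Call:
drive_tool --increments '[{"claw": 0,"dx": 0,"dy": 0,"dz": 0,"wx": 0,"wy": 0,"wz": 8},{"claw": 0,"dx": 0,"dy": 0,"dz": 0,"wx": 0,"wy": 0,"wz": 8.1},{"claw": 0,"dx": 0.037,"dy": -0.032,"dz": 0,"wx": 0,"wy": 0,"wz": 0},{"claw": 0,"dx": 0.037,"dy": -0.032,"dz": 0,"wx": 0,"wy": 0,"wz": 0},{"claw": 0,"dx": 0.037,"dy": -0.032,"dz": 0,"wx": 0,"wy": 0,"wz": 0},{"claw": 0,"dx": 0.037,"dy": -0.032,"dz": 0,"wx": 0,"wy": 0,"wz": 0},{"claw": 0,"dx": 0.037,"dy": -0.032,"dz": 0,"wx": 0,"wy": 0,"wz": 0},{"claw": 0,"dx": 0.037,"dy": -0.032,"dz": 0,"wx": 0,"wy": 0,"wz": 0},{"claw": 0,"dx": 0.037,"dy": -0.032,"dz": 0,"wx": 0,"wy": 0,"wz": 0},{"claw": 0,"dx": 0.037,"dy": -0.032,"dz": 0,"wx": 0,"wy": 0,"wz": 0},{"claw": 0,"dx": 0.037,"dy": -0.032,"dz": 0,"wx": 0,"wy": 0,"wz": 0},{"claw": 0,"dx": 0.037,"dy": -0.032,"dz": 0,"wx": 0,"wy": 0,"wz": 0},{"claw": 0,"dx": 0.037,"dy": -0.032,"dz": 0,"wx": 0,"wy": 0,"wz": 0},{"claw": 0,"dx": 0.037,"dy": -0.032,"dz": 0,"wx": 0,"wy": 0,"wz": 0},{"claw": 0,"dx": 0.037,"dy": -0.032,"dz": 0,"wx": 0,"wy": 0,"wz": 0},{"claw": 0,"dx": 0.037,"dy": -0.032,"dz": 0,"wx": 0,"wy": 0,"wz": 0},{"claw": 0,"dx": 0,"dy": 0,"dz": 0,"wx": 0,"wy": 0,"wz": 0}]'

```text
t: 2.33
eef_pos: [0.7078, -0.1947, 0.2553]
tool_rot: [-0.002, 1.0, 0.004, 0.0]
contact_force: [-0.2, 0.2, -0.2]
gripper_width: 0.001
grasp_force: 0.0
```

Call:
drive_tool --increments '[{"claw": 0,"dx": 0,"dy": 0,"dz": 0.04,"wx": 0,"wy": 0,"wz": 0},{"claw": 0,"dx": 0,"dy": 0,"dz": 0.04,"wx": 0,"wy": 0,"wz": 0},{"claw": 0,"dx": 0,"dy": 0,"dz": 0.04,"wx": 0,"wy": 0,"wz": 0},{"claw": 0,"dx": 0,"dy": 0,"dz": 0,"wx": 0,"wy": 0,"wz": 0},{"claw": 0,"dx": -0.02,"dy": 0,"dz": 0,"wx": 0,"wy": 0,"wz": 0},{"claw": 0,"dx": -0.01,"dy": 0,"dz": 0,"wx": 0,"wy": 0,"wz": 0},{"claw": 0,"dx": -0.01,"dy": 0,"dz": 0,"wx": 0,"wy": 0,"wz": 0},{"claw": 0,"dx": -0.01,"dy": 0,"dz": 0,"wx": 0,"wy": 0,"wz": 0},{"claw": 0,"dx": -0.01,"dy": 0,"dz": 0,"wx": 0,"wy": 0,"wz": 0},{"claw": 0,"dx": -0.01,"dy": 0,"dz": 0,"wx": 0,"wy": 0,"wz": 0},{"claw": 0,"dx": -0.01,"dy": 0,"dz": 0,"wx": 0,"wy": 0,"wz": 0}]'

```text
t: 3.7
eef_pos: [0.6247, -0.2007, 0.1366]
tool_rot: [0.0, 1.0, -0.0, 0.0]
contact_force: [2.4, -0.2, 4.1]
gripper_width: 0.001
grasp_force: 1.7
```

Run:
```python
from h import *
p,_=read_camera("scene"); q,_=read_camera("top")
cv2.imwrite("pics/s1.png",np.hstack([cv2.resize(p[130:280,80:400],(400,188)),cv2.resize(q[130:280,150:470],(400,188))])[:,:,::-1])
```

```text
(no output)
```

View pics/s1.png

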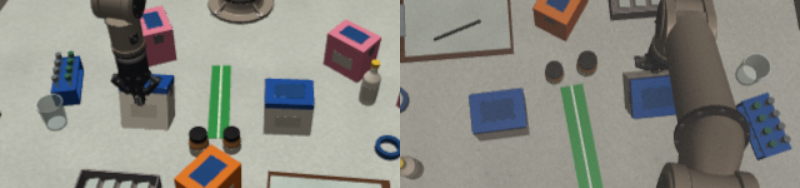

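The crops show the fingertip at the top far side of the right box (left crop, about (140,85)). The box is still touching the counter and starting to tip, so I'll carry on.

Call:
drive_tool --increments '[{"claw": 0,"dx": -0.01,"dy": 0,"dz": 0,"wx": 0,"wy": 0,"wz": 0},{"claw": 0,"dx": -0.01,"dy": 0,"dz": 0,"wx": 0,"wy": 0,"wz": 0},{"claw": 0,"dx": -0.01,"dy": 0,"dz": 0,"wx": 0,"wy": 0,"wz": 0},{"claw": 0,"dx": -0.01,"dy": 0,"dz": 0,"wx": 0,"wy": 0,"wz": 0},{"claw": 0,"dx": 0,"dy": 0,"dz": 0,"wx": 0,"wy": 0,"wz": 0},{"claw": 0,"dx": 0,"dy": 0,"dz": 0,"wx": 0,"wy": 0,"wz": 0}]'

```text
t: 4.55
eef_pos: [0.5853, -0.2006, 0.1364]
tool_rot: [-0.0, 1.0, -0.0, 0.0]
contact_force: [0.3, 1.0, 0.6]
gripper_width: 0.005
grasp_force: 0.0
```

Run:
```python
from h import *
p,_=read_camera("scene"); q,_=read_camera("top")
cv2.imwrite("pics/s2.png",np.hstack([cv2.resize(p[130:280,80:400],(400,188)),cv2.resize(q[130:280,150:470],(400,188))])[:,:,::-1])
```

```text
(no output)
```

View pics/s2.png

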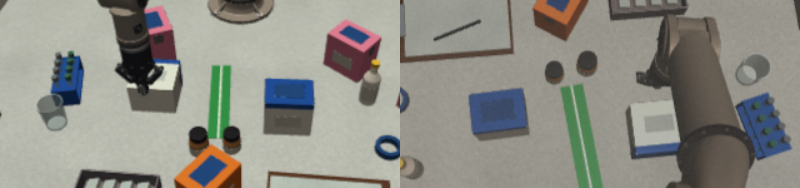

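The right box has fallen and lies on its side. Its underside looks plain white, at about (155,98) in the left crop. Next is the left box.

Call:
drive_tool --increments '[{"claw": 0,"dx": 0.01,"dy": 0,"dz": -0.04,"wx": 0,"wy": 0,"wz": 0},{"claw": 0,"dx": 0.005,"dy": 0,"dz": -0.04,"wx": 0,"wy": 0,"wz": 0},{"claw": 0,"dx": 0.005,"dy": -0.039,"dz": 0,"wx": 0,"wy": 0,"wz": 0},{"claw": 0,"dx": 0.005,"dy": -0.039,"dz": 0,"wx": 0,"wy": 0,"wz": 0},{"claw": 0,"dx": 0.005,"dy": -0.039,"dz": 0,"wx": 0,"wy": 0,"wz": 0},{"claw": 0,"dx": 0.005,"dy": -0.039,"dz": 0,"wx": 0,"wy": 0,"wz": 0},{"claw": 0,"dx": 0.005,"dy": -0.039,"dz": 0,"wx": 0,"wy": 0,"wz": 0},{"claw": 0,"dx": 0.005,"dy": -0.039,"dz": 0,"wx": 0,"wy": 0,"wz": 0},{"claw": 0,"dx": 0.005,"dy": -0.039,"dz": 0,"wx": 0,"wy": 0,"wz": 0},{"claw": 0,"dx": 0.005,"dy": -0.039,"dz": 0,"wx": 0,"wy": 0,"wz": 0},{"claw": 0,"dx": 0.005,"dy": -0.039,"dz": 0,"wx": 0,"wy": 0,"wz": 0},{"claw": 0,"dx": 0.005,"dy": -0.039,"dz": 0,"wx": 0,"wy": 0,"wz": 0},{"claw": 0,"dx": 0,"dy": 0,"dz": 0,"wx": 0,"wy": 0,"wz": 0}]'

```text
t: 6.28
eef_pos: [0.6496, 0.1948, 0.2161]
tool_rot: [-0.001, 1.0, 0.003, -0.0]
contact_force: [0.1, 0.3, 0.1]
gripper_width: 0.002
grasp_force: 0.0
```

Run:
```python
from h import *
print(get_obs()["eef_pos"])
q,_=read_camera("top")
for c in blobs(q,(105,120,60),(125,255,255)): print("blue",c.mean(0).round(),rect(ray("top",c,.125)))
```

```text
[0.64957874 0.1948339  0.21612344]
blue [441. 230.] (array([ 464., -433.]), array([138.,  82.]), 13.3)
blue [218. 221.] (array([553., 209.]), array([91., 84.]), 2.4)
blue [511. 126.] (array([ 770., -706.]), array([113.,  44.]), 89.7)
```

Call:
drive_tool --increments '[{"claw": 0,"dx": 0,"dy": 0.003,"dz": 0.04,"wx": 0,"wy": 0,"wz": 0},{"claw": 0,"dx": 0,"dy": 0.003,"dz": 0.04,"wx": 0,"wy": 0,"wz": 0},{"claw": 0,"dx": 0,"dy": 0,"dz": 0,"wx": 0,"wy": 0,"wz": 0},{"claw": 0,"dx": -0.02,"dy": 0,"dz": 0,"wx": 0,"wy": 0,"wz": 0},{"claw": 0,"dx": -0.01,"dy": 0,"dz": 0,"wx": 0,"wy": 0,"wz": 0},{"claw": 0,"dx": -0.01,"dy": 0,"dz": 0,"wx": 0,"wy": 0,"wz": 0},{"claw": 0,"dx": -0.01,"dy": 0,"dz": 0,"wx": 0,"wy": 0,"wz": 0},{"claw": 0,"dx": -0.01,"dy": 0,"dz": 0,"wx": 0,"wy": 0,"wz": 0},{"claw": 0,"dx": -0.01,"dy": 0,"dz": 0,"wx": 0,"wy": 0,"wz": 0},{"claw": 0,"dx": -0.01,"dy": 0,"dz": 0,"wx": 0,"wy": 0,"wz": 0},{"claw": 0,"dx": -0.01,"dy": 0,"dz": 0,"wx": 0,"wy": 0,"wz": 0},{"claw": 0,"dx": -0.01,"dy": 0,"dz": 0,"wx": 0,"wy": 0,"wz": 0},{"claw": 0,"dx": -0.01,"dy": 0,"dz": 0,"wx": 0,"wy": 0,"wz": 0},{"claw": 0,"dx": 0,"dy": 0,"dz": 0,"wx": 0,"wy": 0,"wz": 0},{"claw": 0,"dx": 0,"dy": 0,"dz": 0,"wx": 0,"wy": 0,"wz": 0},{"claw": 0,"dx": 0,"dy": 0,"dz": 0,"wx": 0,"wy": 0,"wz": 0},{"claw": 0,"dx": 0.015,"dy": 0,"dz": -0.04,"wx": 0,"wy": 0,"wz": 0},{"claw": 0,"dx": 0,"dy": 0,"dz": -0.04,"wx": 0,"wy": 0,"wz": 0},{"claw": 0,"dx": 0,"dy": 0,"dz": 0,"wx": 0,"wy": 0,"wz": 0}]'

```text
t: 8.7
eef_pos: [0.5576, 0.1842, 0.2197]
tool_rot: [-0.001, 1.0, -0.0, 0.003]
contact_force: [1.0, -0.4, -0.8]
gripper_width: 0.0
grasp_force: 0.0
```

Run:
```python
from h import *
p,_=read_camera("scene"); q,_=read_camera("top")
cv2.imwrite("pics/s3.png",np.hstack([cv2.resize(p[130:280,80:400],(400,188)),cv2.resize(q[130:280,150:470],(400,188))])[:,:,::-1])
```

```text
(no output)
```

View pics/s3.png

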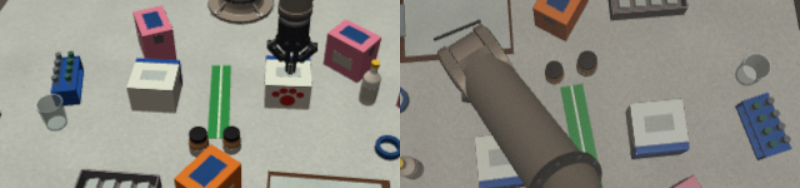

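Both boxes lie on their sides. The red paw print is on the left box, at (287,97) in the left crop, and the right box's underside is plain.

```bash
cat > m.py <<'E'
from h import *
def meas():
    p,_=read_camera("scene"); q,_=read_camera("top")
    h=cv2.cvtColor(p,cv2.COLOR_RGB2HSV)
    m=cv2.inRange(h,np.array((0,120,60)),np.array((8,255,255)))|cv2.inRange(h,np.array((172,120,60)),np.array((180,255,255)))
    m[:170]=0;m[235:]=0;m[:,:225]=0;m[:,340:]=0
    uv=np.argwhere(m)[:,::-1]; (cx,cy),_,_=cv2.minAreaRect(uv.astype(np.float32))
    print("stamp",len(uv),cx,cy,ray("scene",(cx,cy),.0475).round(4))
    # dropper / jars etc left for pics; white top faces
    for n,im in(("scene",p),("top",q)):
        for c in blobs(im,(0,0,165),(180,40,255),500):
            r=rect(ray(n,c,.095))
            if 60<min(r[1]) and max(r[1])<170: print(n,"white",c.mean(0).round(),r)
    return p,q
E
python3 - <<'E'
from m import *
meas()
for n,uv in (("pink",(352,160)),("dropper",(380,185))): print(n,ray("scene",uv,.1).round(3))
E
```

```text
stamp 164 309.8118896484375 206.8811798095703 [[0.4995 0.1857 0.0475]]
top white [222. 258.] (array([451., 203.]), array([103.,  87.]), 2.6)
top white [357. 227.] (array([ 500., -197.]), array([103., 128.]), 0.8)
pink [[0.287 0.334 0.1  ]]
dropper [[0.42  0.428 0.1  ]]
```

```bash
python3 -c "
from station import *
o=get_obs();print(o['q'].round(2),o['eef_pos'],o['tool_rot'])"
```

```text
[-0.26  0.38 -0.21  1.81  0.09  0.96 -2.08] [0.55451746 0.18297624 0.21504735] [ 4.35832738e-04  9.99999381e-01 -9.40077742e-05 -1.01902071e-03]
```

Call:
drive_tool --increments '[{"claw": 0,"dx": -0.0365,"dy": -0.037,"dz": 0,"wx": 0,"wy": 0,"wz": 0},{"claw": 0,"dx": -0.0365,"dy": -0.037,"dz": 0,"wx": 0,"wy": 0,"wz": 0},{"claw": 0,"dx": -0.0365,"dy": -0.037,"dz": 0,"wx": 0,"wy": 0,"wz": 0},{"claw": 0.085,"dx": 0,"dy": 0,"dz": 0,"wx": 0,"wy": 0,"wz": 10},{"claw": 0.085,"dx": 0,"dy": 0,"dz": 0,"wx": 0,"wy": 0,"wz": 10},{"claw": 0.085,"dx": 0,"dy": 0,"dz": 0,"wx": 0,"wy": 0,"wz": 10},{"claw": 0.085,"dx": 0,"dy": 0,"dz": 0,"wx": 0,"wy": 0,"wz": 10},{"claw": 0.085,"dx": 0,"dy": 0,"dz": 0,"wx": 0,"wy": 0,"wz": 10},{"claw": 0.085,"dx": 0,"dy": 0,"dz": 0,"wx": 0,"wy": 0,"wz": 10},{"claw": 0.085,"dx": 0,"dy": 0,"dz": 0,"wx": 0,"wy": 0,"wz": 10},{"claw": 0.085,"dx": 0,"dy": 0,"dz": 0,"wx": 0,"wy": 0,"wz": 10},{"claw": 0.085,"dx": 0,"dy": 0,"dz": 0,"wx": 0,"wy": 0,"wz": 10},{"claw": 0.085,"dx": 0,"dy": 0,"dz": 0,"wx": 0,"wy": 0,"wz": 0},{"claw": 0.085,"dx": 0,"dy": 0,"dz": 0,"wx": 0,"wy": 0,"wz": 0}]'

```text
t: 10.65
eef_pos: [0.4438, 0.2904, 0.2059]
tool_rot: [0.014, 0.767, -0.641, -0.005]
contact_force: [0.1, 0.7, 0.6]
gripper_width: 0.994
grasp_force: 0.0
```

Run:
```python
from m import *
print(get_obs()['q'].round(2),get_obs()['eef_pos'])
p,q=meas(); cv2.imwrite("pics/s4.png",np.hstack([cv2.resize(p[130:280,80:400],(400,188)),cv2.resize(q[190:340,100:420],(400,188))])[:,:,::-1])
```

```text
[-1.58  0.65  1.27  1.98 -0.7   1.09 -2.95] [0.44378329 0.29038045 0.20590566]
stamp 164 309.8118896484375 206.8811798095703 [[0.4995 0.1857 0.0475]]
top white [232. 254.] (array([450., 183.]), array([101., 126.]), 2.6)
top white [357. 228.] (array([ 500., -197.]), array([103., 127.]), 0.9)
```

View pics/s4.png

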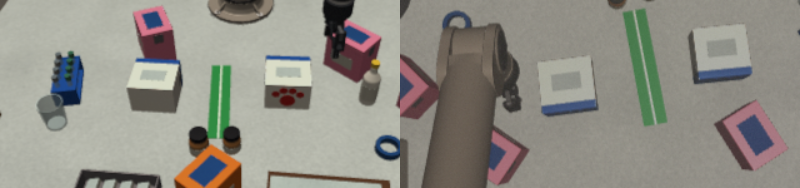

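The joint-7 limit is close, so I'll turn the tool the other way.

Call:
drive_tool --increments '[{"claw": 0.085,"dx": 0,"dy": 0,"dz": 0,"wx": 0,"wy": 0,"wz": -10},{"claw": 0.085,"dx": 0,"dy": 0,"dz": 0,"wx": 0,"wy": 0,"wz": -10},{"claw": 0.085,"dx": 0,"dy": 0,"dz": 0,"wx": 0,"wy": 0,"wz": -10},{"claw": 0.085,"dx": 0,"dy": 0,"dz": 0,"wx": 0,"wy": 0,"wz": -10},{"claw": 0.085,"dx": 0,"dy": 0,"dz": 0,"wx": 0,"wy": 0,"wz": -10},{"claw": 0.085,"dx": 0,"dy": 0,"dz": 0,"wx": 0,"wy": 0,"wz": -10},{"claw": 0.085,"dx": 0,"dy": 0,"dz": 0,"wx": 0,"wy": 0,"wz": -10},{"claw": 0.085,"dx": 0,"dy": 0,"dz": 0,"wx": 0,"wy": 0,"wz": -10},{"claw": 0.085,"dx": 0,"dy": 0,"dz": 0,"wx": 0,"wy": 0,"wz": 0}]'

```text
t: 11.88
eef_pos: [0.4445, 0.2907, 0.208]
tool_rot: [0.004, 1.0, -0.0, -0.012]
contact_force: [0.1, -0.2, -0.2]
gripper_width: 0.995
grasp_force: 0.0
```

```bash
python3 -c "
from station import *
o=get_obs();print(o['q'].round(2),o['eef_pos'],o['tool_rot'])"
```

```text
[-1.39  0.43  0.9   1.97 -0.41  0.96 -1.85] [0.4444759  0.29066769 0.20796694] [ 4.47135690e-03  9.99922867e-01 -2.10989039e-04 -1.15854537e-02]
```

Call:
drive_tool --increments '[{"claw": 0.085,"dx": 0,"dy": 0,"dz": 0,"wx": 0,"wy": 0,"wz": -10},{"claw": 0.085,"dx": 0,"dy": 0,"dz": 0,"wx": 0,"wy": 0,"wz": -10},{"claw": 0.085,"dx": 0,"dy": 0,"dz": 0,"wx": 0,"wy": 0,"wz": -10},{"claw": 0.085,"dx": 0,"dy": 0,"dz": 0,"wx": 0,"wy": 0,"wz": -10},{"claw": 0.085,"dx": 0,"dy": 0,"dz": 0,"wx": 0,"wy": 0,"wz": -10},{"claw": 0.085,"dx": 0,"dy": 0,"dz": 0,"wx": 0,"wy": 0,"wz": -10},{"claw": 0.085,"dx": 0,"dy": 0,"dz": 0,"wx": 0,"wy": 0,"wz": -10},{"claw": 0.085,"dx": 0,"dy": 0,"dz": 0,"wx": 0,"wy": 0,"wz": -10},{"claw": 0.085,"dx": 0,"dy": 0,"dz": 0,"wx": 0,"wy": 0,"wz": -10},{"claw": 0.085,"dx": 0,"dy": 0,"dz": 0,"wx": 0,"wy": 0,"wz": 0}]'

```text
t: 13.12
eef_pos: [0.4444, 0.2906, 0.2073]
tool_rot: [-0.004, 0.708, 0.706, -0.012]
contact_force: [-0.7, -0.7, 0.6]
gripper_width: 0.993
grasp_force: 0.0
```

```bash
python3 -c "
from station import *
from scipy.spatial.transform import Rotation as R
o=get_obs();print(o['q'].round(2),o['eef_pos'],o['tool_rot']); print(R.from_quat(o['tool_rot'][[1,2,3,0]]).as_matrix().round(3))"
```

```text
[-1.11  0.34  0.51  1.96 -0.21  0.92 -0.49] [0.44439332 0.29061056 0.20734519] [-0.00392064  0.70841545  0.70567907 -0.01221608]
[[ 0.004  1.    -0.023]
 [ 1.    -0.004 -0.012]
 [-0.012 -0.023 -1.   ]]
```

Call:
drive_tool --increments '[{"claw": 0.085,"dx": 0,"dy": 0,"dz": 0,"wx": -1.3,"wy": 0.7,"wz": 0},{"claw": 0.085,"dx": 0,"dy": 0,"dz": 0.037,"wx": 0,"wy": 0,"wz": 0},{"claw": 0.085,"dx": 0,"dy": 0,"dz": 0.037,"wx": 0,"wy": 0,"wz": 0},{"claw": 0.085,"dx": 0,"dy": 0,"dz": 0.037,"wx": 0,"wy": 0,"wz": 0},{"claw": 0.085,"dx": 0,"dy": 0,"dz": 0.034,"wx": 0,"wy": 0,"wz": 0},{"claw": 0.085,"dx": 0,"dy": 0,"dz": 0,"wx": 0,"wy": 0,"wz": 0},{"claw": 0.085,"dx": 0,"dy": 0,"dz": 0,"wx": 0,"wy": 0,"wz": 0}]'

```text
t: 14.0
eef_pos: [0.4447, 0.2908, 0.0627]
tool_rot: [0.0, 0.707, 0.707, 0.0]
contact_force: [0.5, -0.3, 0.4]
gripper_width: 0.995
grasp_force: 0.0
```

Call:
drive_tool --increments '[{"claw": 0.085,"dx": -0.01,"dy": 0,"dz": 0,"wx": 0,"wy": 0,"wz": 0},{"claw": 0.085,"dx": -0.01,"dy": 0,"dz": 0,"wx": 0,"wy": 0,"wz": 0},{"claw": 0.085,"dx": -0.01,"dy": 0,"dz": 0,"wx": 0,"wy": 0,"wz": 0},{"claw": 0.085,"dx": -0.01,"dy": 0,"dz": 0,"wx": 0,"wy": 0,"wz": 0},{"claw": 0.085,"dx": -0.01,"dy": 0,"dz": 0,"wx": 0,"wy": 0,"wz": 0},{"claw": 0.085,"dx": -0.01,"dy": 0,"dz": 0,"wx": 0,"wy": 0,"wz": 0},{"claw": 0.085,"dx": -0.01,"dy": 0,"dz": 0,"wx": 0,"wy": 0,"wz": 0},{"claw": 0.085,"dx": -0.01,"dy": 0,"dz": 0,"wx": 0,"wy": 0,"wz": 0},{"claw": 0.085,"dx": 0,"dy": 0,"dz": 0,"wx": 0,"wy": 0,"wz": 0}]'

```text
t: 15.12
eef_pos: [0.4439, 0.209, 0.0616]
tool_rot: [0.0, 0.708, 0.707, -0.001]
contact_force: [-0.8, -0.3, -0.2]
gripper_width: 0.996
grasp_force: 0.0
```

Run:
```python
from m import *
print(get_obs()['q'].round(2),get_obs()['eef_pos'])
p,q=meas(); cv2.imwrite("pics/s5.png",np.hstack([cv2.resize(p[130:280,80:400],(400,188)),cv2.resize(q[190:340,100:420],(400,188))])[:,:,::-1])
```

```text
[-0.88  0.5   0.39  2.15 -0.36  0.55 -0.23] [0.44390456 0.20895906 0.06157227]
stamp 158 294.2926940917969 205.86585998535156 [[0.4995 0.1306 0.0475]]
top white [252. 253.] (array([451., 127.]), array([119., 103.]), 89.9)
top white [357. 227.] (array([ 500., -197.]), array([103., 128.]), 0.9)
```

View pics/s5.png

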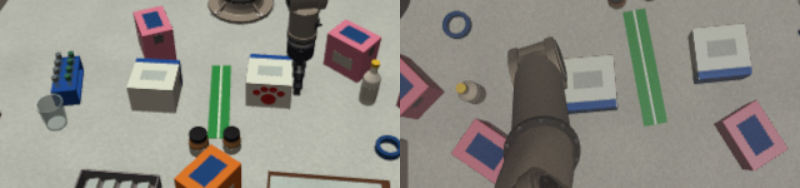

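The box has slid level: the print is now at (267,95) in the left crop and the box has turned square to the fingers.

Call:
drive_tool --increments '[{"claw": 0.085,"dx": -0.01,"dy": 0,"dz": 0,"wx": 0,"wy": 0,"wz": 0},{"claw": 0.085,"dx": -0.01,"dy": 0,"dz": 0,"wx": 0,"wy": 0,"wz": 0},{"claw": 0.085,"dx": -0.01,"dy": 0,"dz": 0,"wx": 0,"wy": 0,"wz": 0},{"claw": 0.085,"dx": -0.01,"dy": 0,"dz": 0,"wx": 0,"wy": 0,"wz": 0},{"claw": 0.085,"dx": -0.01,"dy": 0,"dz": 0,"wx": 0,"wy": 0,"wz": 0},{"claw": 0.085,"dx": -0.01,"dy": 0,"dz": 0,"wx": 0,"wy": 0,"wz": 0},{"claw": 0.085,"dx": -0.01,"dy": 0,"dz": 0,"wx": 0,"wy": 0,"wz": 0},{"claw": 0.085,"dx": -0.01,"dy": 0,"dz": 0,"wx": 0,"wy": 0,"wz": 0},{"claw": 0.085,"dx": 0,"dy": 0,"dz": 0,"wx": 0,"wy": 0,"wz": 0}]'

```text
t: 16.35
eef_pos: [0.4441, 0.1293, 0.0619]
tool_rot: [0.0, 0.708, 0.707, -0.001]
contact_force: [0.2, 0.6, -0.7]
gripper_width: 0.992
grasp_force: 0.0
```

Run:
```python
from m import *
print(get_obs()['q'].round(2),get_obs()['eef_pos'])
meas()
```

```text
[-0.73  0.47  0.38  2.22 -0.35  0.51 -0.08] [0.44413249 0.12929578 0.06185189]
stamp 163 272.0 204.5 [[0.4999 0.051  0.0475]]
top white [357. 227.] (array([ 500., -197.]), array([103., 128.]), 0.8)
```

Target TCP y is about 0.062, so 0.067 is left to push.

Call:
drive_tool --increments '[{"claw": 0.085,"dx": -0.01,"dy": 0,"dz": 0,"wx": 0,"wy": 0,"wz": 0},{"claw": 0.085,"dx": -0.01,"dy": 0,"dz": 0,"wx": 0,"wy": 0,"wz": 0},{"claw": 0.085,"dx": -0.01,"dy": 0,"dz": 0,"wx": 0,"wy": 0,"wz": 0},{"claw": 0.085,"dx": -0.01,"dy": 0,"dz": 0,"wx": 0,"wy": 0,"wz": 0},{"claw": 0.085,"dx": -0.01,"dy": 0,"dz": 0,"wx": 0,"wy": 0,"wz": 0},{"claw": 0.085,"dx": -0.01,"dy": 0,"dz": 0,"wx": 0,"wy": 0,"wz": 0},{"claw": 0.085,"dx": -0.007,"dy": 0,"dz": 0,"wx": 0,"wy": 0,"wz": 0},{"claw": 0.085,"dx": 0,"dy": 0,"dz": 0,"wx": 0,"wy": 0,"wz": 0},{"claw": 0.085,"dx": 0,"dy": 0,"dz": 0,"wx": 0,"wy": 0,"wz": 0}]'

```text
t: 17.58
eef_pos: [0.4443, 0.0635, 0.0619]
tool_rot: [0.0, 0.707, 0.707, -0.001]
contact_force: [-0.4, 0.7, 0.8]
gripper_width: 0.995
grasp_force: 0.0
```

Run:
```python
from m import *
print(get_obs()['q'].round(2),get_obs()['eef_pos'])
meas()
```

```text
[-0.59  0.45  0.38  2.25 -0.34  0.5   0.05] [0.44425813 0.06350869 0.06191512]
stamp 155 253.29269409179688 202.8658447265625 [[ 0.4978 -0.0166  0.0475]]
top white [357. 227.] (array([ 500., -197.]), array([103., 127.]), 0.9)
```

Call:
drive_tool --increments '[{"claw": 0.085,"dx": 0.01,"dy": 0,"dz": 0,"wx": 0,"wy": 0,"wz": 0},{"claw": 0.085,"dx": 0.03,"dy": 0,"dz": 0,"wx": 0,"wy": 0,"wz": 0},{"claw": 0.085,"dx": 0.03,"dy": 0,"dz": 0,"wx": 0,"wy": 0,"wz": 0},{"claw": 0.085,"dx": 0.0,"dy": 0,"dz": -0.05,"wx": 0,"wy": 0,"wz": 0},{"claw": 0.085,"dx": 0.03,"dy": 0,"dz": -0.05,"wx": 0,"wy": 0,"wz": 0},{"claw": 0.085,"dx": 0.03,"dy": 0,"dz": -0.04,"wx": 0,"wy": 0,"wz": 0},{"claw": 0.085,"dx": 0.04,"dy": 0,"dz": 0,"wx": 0,"wy": 0,"wz": 0},{"claw": 0.085,"dx": 0.04,"dy": 0,"dz": 0,"wx": 0,"wy": 0,"wz": 0},{"claw": 0.085,"dx": 0,"dy": 0,"dz": 0,"wx": 0,"wy": 0,"wz": 0},{"claw": 0.085,"dx": 0,"dy": 0,"dz": 0,"wx": 0,"wy": 0,"wz": 0}]'

```text
t: 18.92
eef_pos: [0.4438, 0.2735, 0.2014]
tool_rot: [0.0, 0.707, 0.707, -0.001]
contact_force: [0.6, -0.2, 0.4]
gripper_width: 0.993
grasp_force: 0.0
```

Run:
```python
from m import *
p,q=meas(); cv2.imwrite("pics/s6.png",np.hstack([cv2.resize(p[130:280,80:400],(400,188)),cv2.resize(q[150:330,100:460],(400,188))])[:,:,::-1])
```

```text
stamp 156 253.29269409179688 202.8658447265625 [[ 0.4978 -0.0166  0.0475]]
top white [357. 227.] (array([ 500., -197.]), array([103., 128.]), 0.9)
```

View pics/s6.png

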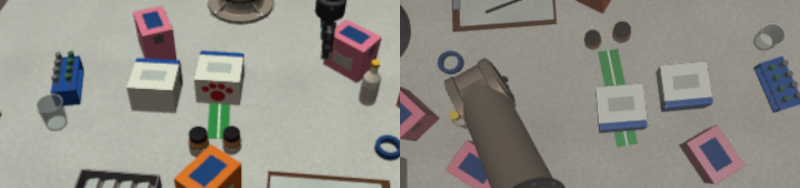

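The stamped box lies across the strip (at (622,108) in the right crop). The plain box is where it fell, the bystanders look undisturbed, and the arm is clear of everything.

```bash
python3 -c "
from station import *
print(hand_in())"
```

```text
the job is handed in; nothing more can be done
None
```

I tipped both boxes over towards the robot, pushed the paw-stamped one to within about 1 mm of the strip's centre line by my camera measurement, left the plain one where it fell, saw no bystander moved in the last pictures, and handed the job in (no verdict was returned).

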